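Pack the pane in a cold-frame sash and hold it down flush

TASK

Glaze the small cold-frame sash that lies on the bench: push the opal pane fully home into the groove of the far rail, then stand the loose wooden packer, bevelled edge down, in the gap beside the pane on the side where there is room for it, right down on the ledge and wholly beside the pane, and let go of it. Then press the near edge of the pane down onto its springy seal with the fingertips until its top is flush with the side rails, and finish while still holding it down there, so that I can pin it. Do not knock the tape roll, the pot stack or the dibber about.

Things in the scene. Friction and masses are not known exactly. Their poses are not given: they have to be found in the camera images.
- sash: Pine frame, 235 x 297 x 44 mm, lying flat, fixed. Origin: on the bench, mid-width, 105 mm behind its near edge; x points from near to far rail, y left, z up. In this frame, mm: side rails y = +-110.5 to +-148.5, tops z = 34; inside them ledges, z = 18, from |y| = 75 to the rail, x = -105 to 105, bed the pane. Near rail: top z = 17, x = -105 to -67; the pane slides over it.
- sash_groove (a point): Middle of the mouth of the groove in the sash's far rail, 85 mm beyond the sash's origin, 28 mm up. The groove is 20 mm deep (back at x = 105 in the sash frame) and 19.5 mm high above the ledges, under a lip whose top is at z = 44 mm.
- sash_home (a point): Point of the sash where the middle of the pane's upper near edge is when the pane is home and flush: x = -115, y = 0, z = 34 mm in the sash frame, 10 mm out past the near rail.
- pane_center (a point): Centre of the flat white opal pane, 220 (x) x 184 (y) x 16 (z) mm, 0.17 to 0.35 kg, aluminium profile along its near edge; axes like the sash's. Loose in the sash, 25 to 50 mm short of home towards the robot, far end on the ledges, near end raised by the seal. Home: its far edge touches the groove's back.
- pane_corner_left (a point): Near left corner of the pane's top face (110 mm nearer and 92 mm to the left of the pane's centre, 8 mm above it).
- pane_corner_right (a point): Near right corner of the pane's top face (110 mm nearer and 92 mm to the right of the pane's centre, 8 mm above it).
- bed_seal (a joint): Compression of the black springy seal, 12 x 140 mm, in the near rail under the pane (middle at x = -88 mm in the sash frame): 0 relaxed (top 6 mm above the ledges; the pane's near corners stand about 7 mm proud), 0.006 m when level with the ledges and the pane is flush. It pushes up with 3 N at 0 and 9 N at 0.006.
- packing_strip: Timber strip, 190 x 17 x 15 mm, already fixed on the ledge against one side rail (left or right); origin at the centre of its underside. It leaves only 0 to 3 mm beside the pane on its side.
- bed_tape: Flat dark tape, 190 x 10 mm and under 1 mm thick, along the ledge on the other side, origin at its centre. On this side the gap between pane and side rail is about 17 to 21 mm, the place for the packer.
- packer_center (a point): Centre of the loose packer: a darker wooden block standing on its long edge, 70 (x) x 16 (y, thick) x 50 (z, tall) mm, 0.05 to 0.08 kg; both lower long edges bevelled (11 mm thick at the bottom, 16 mm from 8 mm up). Grip it across its thickness. On the ledge its centre is at z = 43 mm in the sash frame, its top 34 mm above the side rails.
- tape_roll: Bystander: roll of masking tape lying flat, 98 mm across, 25 mm high; origin at the centre of its underside.
- pots: Bystander: upright stack of black plastic pots, 76 mm across, 108 mm high; origin at the centre of its underside.
- wood_dibber: Bystander: lying wooden dibber with steel point, 26 x 200 x 30 mm, along its y; origin at the centre of its underside.
Things that resemble listed ones, but are neither listed nor needed, are in the scene too. Leave any orange or pink look-alike of the part that bears packer_center alone.

How it is judged:
On the way, in this order (a step that is already met when the one before it is completed fails the run):
1. the pane is home: both near corners within 5 mm of the home line (x of each of pane_corner_left, pane_corner_right in the frame of sash above -0.12 m), for 0.2 s.
2. the packer stands on the ledge in the gap beside the pane and is released (z of packer_center in the frame of sash below 0.046 m and x of packer_center in the frame of sash between -0.085 and 0.055 m and (y of packer_center in the frame of sash between 0.095 and 0.109 m or y of packer_center in the frame of sash between -0.109 and -0.095 m) and angle between packer_center's own z axis and vertical below 0.2 rad and contact force between the fingers and packer below 0.3 N), for 0.2 s.
At the end, for the whole second after the job is handed in: Fingers press the pane (over 3 N); its near corners are at most 2 mm above the side rails and within 5 mm of home; the packer stands upright (0.2 rad), untouched, on the ledge (3 mm) in the gap between pane and side rail, wholly beside the pane (all of step 1 and all of step 2 and z of each of pane_corner_left, pane_corner_right in the frame of sash below 0.036 m and contact force between the fingers and pane above 3 N); the arm keeps its last pose, push and grip.
It fails at once if the tape roll is displaced more than 30 mm (distance of tape_roll from where it was at the start of the episode above 0.03 m).
It fails at once if the pot stack is displaced more than 30 mm (distance of pots from where it was at the start of the episode above 0.03 m).
It fails at once if the dibber is displaced more than 30 mm (distance of wood_dibber from where it was at the start of the episode above 0.03 m).
It also fails if it takes over 53 s, if anything falls off the work surface, if the arm or the gripper's body presses on something with over 40 N, if the wrist force passes 120 N, or if a joint passes its speed limit or range.

ROBOT

A 7-joint arm with a two-finger parallel gripper is mounted at the origin on the work surface; the furniture and walls round the work are solid. World frame = base frame: x ahead of the robot, y to its left, z up, the work surface at z = 0. Lengths are in m, angles in rad, forces in N, time in s.
With the tool pointing down it reaches from about 0.4 to 0.875 m from the base axis. Payload 19.3 kg.
Tool frame: the origin (TCP) lies midway between the tips of the shut fingers; the grasp point (between the pads) lies 19 mm behind it; z points along the fingers, y is the line along which they close (so a half turn about z gives the same grasp; the last joint's range is limited). The gripper opens to 85 mm and grips with 20 to 120 N. Pads are 22 mm wide; open, the fingers measure 114 mm over their backs; the gripper's body (76 mm by 85 mm) begins 54 mm behind the grasp point. The pads swing forward as they close: fully open they stand 13 mm farther back than shut.
Start: joints at [1.182, 0.521, -0.036, 1.599, 0.021, 1.021, -0.113], TCP at [0.196, -0.594, 0.231] pointing down, gripper open.
Joint ranges: [-2.91, 2.91], [-0.3, 2.13], [-1.5, 1.42], [0.17, 2.43], [-1.26, 4.41], [0.16, 1.93], [-2.52, 2.52]. Speed limits (rad/s): [1.89, 1.89, 2.39, 2.39, 3.01, 3.01, 3.01].

INTERFACE

Orientations are given as [roll, pitch, yaw] about the fixed x, y, z axes, in that order (R = Rz(yaw) Ry(pitch) Rx(roll)).
In Python, from workcell import * gives the robot as it stands. The module is installed in compiled form; this text tells all that it offers.
- The arm moves only by the tool play_rows, never from a script. Its argument "deltas" is a list of rows, each a list of 7 numbers: the shift along the tool's x, y, z in units of 500 mm (1.0 is 500 mm), then the turn, a rotation vector about the tool's x, y, z in units of 120 degrees (1.0 is 120 degrees), then the closure, from 0 (fully open) to 1 (shut). A call has 1 to 10 rows; each row is the pose to reach, as a shift and turn from the pose commanded when the call began, along the tool's axes at that moment; what a row does not reach only later rows make up. A row lasts 1/10 s, in which the tool goes at most 50 mm and 8.59 degrees, less where a joint would pass 70% of its speed; a pose out of reach is approached as far as the arm can. A call with a number of a shift or a turn outside -1 to 1 is refused whole. A call with a gripper value outside its range is refused whole. The fingers move at their own pace and stop on an object; "newtons" is the grip in N (left out, the last holds). Time passes only in rows, so rows that repeat a pose let the fingers close. It gives the time, the measured TCP pose, the force, the opening and the grip force at its end, in the units of the state.
- observe(): the state, without advancing time (a new reading comes with each control period).
- grab_frame(name): name is "side" or "top" or "wrist"; returns the picture (420x560x3 uint8, red, green, blue); there is no depth.
- get_calibration(name): a dict with "fovy" (degrees; the focal length in pixels is half the picture's height over the tangent of half this angle, whatever the lens; pixels are square), "cx", "cy" (the principal point, pixels), "xyz" and "rotation" of the camera in the world. Camera axes: x right, y down, z forward; pixel columns grow to the right and rows downward; lengths in m; the calibration is good to about 2 mm. A picture is of the moment at which its call begins: read the wrist's pose just before it. get_calibration takes no time and is no camera call; for the wrist camera it gives the pose at the moment of the call.
- job_done(): hands the job in; it is judged then, once.
The state is a dict: "clock": time; "qpos": joint angles; "qd": joint speeds; "joint_efforts": joint torques, N m; "position": TCP position; "tool_rot": TCP orientation; "force": force on the tool from outside, world axes, zero at the start; "moment": the same for the moment, N m; "grip_width": finger opening in m; "finger_force": force on a finger pad.
Only numpy, scipy, OpenCV 4.12 (cv2) and the standard library are available. Lean on these libraries where they do the work, as an engineer would, in place of code of your own. Each camera call takes 0.05 s, during which the arm holds its last target. There are 200 camera calls.

## Working session

There is one attempt and no reset: what is moved stays moved. The work goes in short steps, Python scripts to look and compute and a tool call to move; the robot and the scene stay as the last step left them, time stands still between calls to the robot, and variables do not carry over. Pictures are saved under pics/ and viewed, at most 10 in all, crops included, and the job is handed in when it is done.

Besides the shell and the picture viewer there is one more tool, called after "Call:" as name([rows], argument=value, ...), one row to a line, values as JSON. play_rows: Moves the arm, as the interface text tells. Its arguments: {"type":"object","properties":{"deltas":{"type":"array"},"newtons":{"type":"number"}},"required":["deltas"]}

```bash
mkdir -p pics; python3 - <<'E'
from workcell import *
import cv2
for n in ["top","side"]:
    c=get_calibration(n); print(n,c)
    cv2.imwrite(f"pics/{n}0.png",grab_frame(n)[:,:,::-1])
s=observe(); print(s["clock"],s["position"],s["tool_rot"],s["force"])
E
```

```text
top {'fovy': 54.35516533797427, 'cx': 279.1748356113623, 'cy': 211.4994668375945, 'xyz': array([0.48183014, 0.02738065, 1.23607088]), 'rotation': array([-3.0393424 , -0.00504284, -1.5593533 ])}
side {'fovy': 44.06182799292546, 'cx': 287.18379919583157, 'cy': 199.80370009755364, 'xyz': array([ 1.17160099, -0.94990271,  1.20416133]), 'rotation': array([-2.35868221,  0.01559424,  0.52302112])}
0.1 [ 0.19576038 -0.59323921  0.23078195] [-3.14058390e+00  8.37148150e-05  3.18785301e-01] [-0.07552575 -0.69047638 -0.17632304]
```

View pics/top0.png

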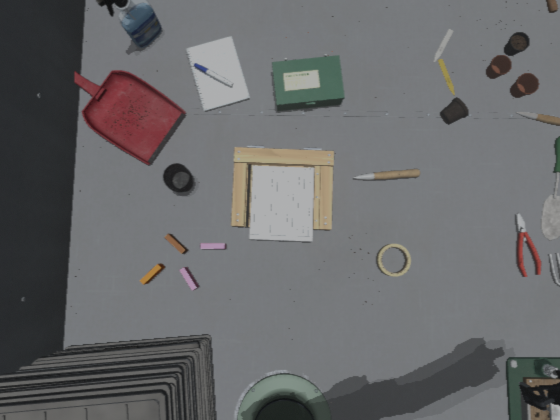

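View pics/side0.png

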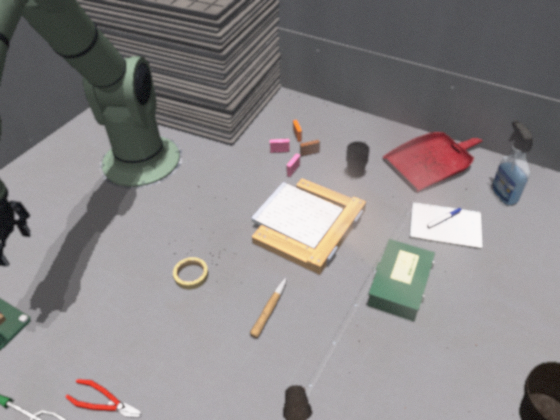

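```bash
cat > h.py <<'E'
import numpy as np, cv2
from scipy.spatial.transform import Rotation as Ro
def cam(c): 
    f=210/np.tan(np.radians(c["fovy"]/2)); return f,Ro.from_euler("xyz",c["rotation"]),np.array(c["xyz"])
def back(c,u,v,z):
    f,R,p=cam(c); d=R.apply([(u-c["cx"])/f,(v-c["cy"])/f,1]); return p+d*(z-p[2])/d[2]
def proj(c,P):
    f,R,p=cam(c); q=R.inv().apply(np.atleast_2d(P)-p); return np.c_[c["cx"]+f*q[:,0]/q[:,2],c["cy"]+f*q[:,1]/q[:,2]]
def totool(s,P):
    "world displacement P -> units"
    return Ro.from_euler("xyz",s["tool_rot"]).inv().apply(P)/0.5
E
python3 - <<'E'
from workcell import *
from h import *
c=get_calibration("top"); im=cv2.imread("pics/top0.png")
a=cv2.resize(im[140:290,140:340],None,fx=4,fy=4,interpolation=cv2.INTER_CUBIC); cv2.imwrite("pics/topc.png",a)
for n,u,v,z in [("railL near",233,226,.034),("railR near",332,229,.034),("far L",235,148,.044),("far R",334,149,.044),("packer",176,243,.05),("pinkbench",213,246,.05),("pane nl",249,240,.04),("pane nr",313,242,.04),("pots",178,178,.1)]: print(n,back(c,u,v,z).round(4))
print(get_calibration("wrist"))
E
```

```text
railL near [0.5607 0.1581 0.034 ]
railR near [ 0.5553 -0.1333  0.034 ]
far L [0.7926 0.1564 0.044 ]
far R [ 0.7933 -0.1384  0.044 ]
packer [0.5086 0.3198 0.05  ]
pinkbench [0.5012 0.2127 0.05  ]
pane nl [0.52   0.1098 0.04  ]
pane nr [ 0.5163 -0.077   0.04  ]
pots [0.6898 0.3086 0.1   ]
{'fovy': 68.1855515870484, 'cx': 277.8116892857713, 'cy': 213.27219728717117, 'xyz': array([ 0.26217865, -0.57100596,  0.37413166]), 'rotation': array([ 2.86098750e+00,  2.21091778e-03, -1.25114210e+00])}
```

View pics/topc.png

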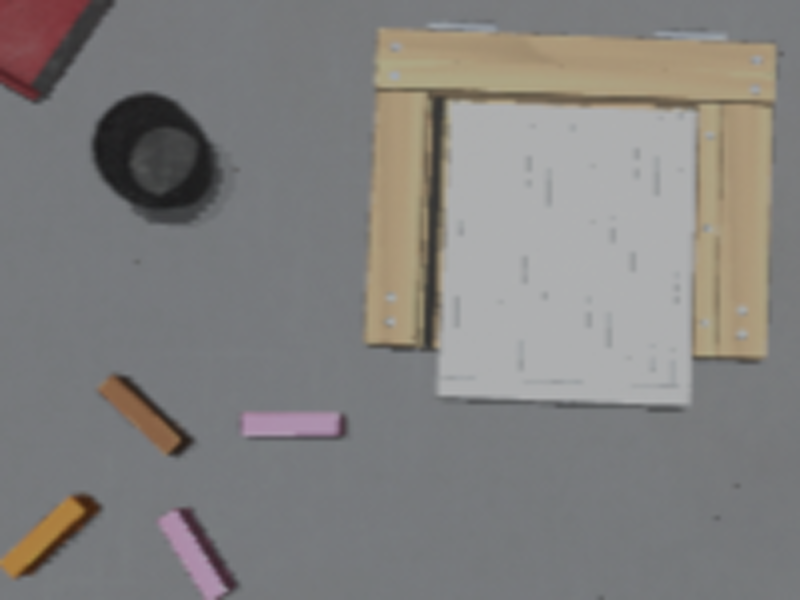

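```bash
cat >> h.py <<'E'
from scipy.optimize import least_squares
def fit(c,pts,uv):
    "pts sash frame Nx3 -> x,y,yaw"
    pts=np.array(pts,float); uv=np.array(uv,float)
    W=lambda q: Ro.from_euler("z",q[2]).apply(pts)+[q[0],q[1],0]
    r=least_squares(lambda q:(proj(c,W(q))-uv).ravel(),[.66,.01,0.]); return r.x,r.fun
E
python3 - <<'E'
from workcell import *
from h import *
c=get_calibration("top"); k=lambda L:np.array(L)/4+140-0.4
q,e=fit(c,[[-.105,.1485,.034],[-.105,-.1485,.034],[.130,.1485,.044],[.130,-.1485,.044]],k([(366,346),(767,358),(379,29),(777,44)]))
print("sash",q,np.degrees(q[2]),e.round(1))
S=lambda P:Ro.from_euler("z",-q[2]).apply(np.array(P)-[q[0],q[1],0])
for u,v,z in [(437,396,.041),(691,406,.041),(444,99,.035),(696,108,.035)]:
    print("pane",S(back(c,*k((u,v)),z)).round(4))
q2,e=fit(c,[[.035,.008,.05],[.035,-.008,.05],[-.035,.008,.05],[-.035,-.008,.05]],k([(118,376),(100,388),(186,434),(166,453)])) 
print("packer",q2,e.round(1))
s=observe();print(s["tool_rot"])
w=get_calibration("wrist"); T=Ro.from_euler("xyz",s["tool_rot"])
print("cam in tool",T.inv().apply(w["xyz"]-s["position"]),(T.inv()*Ro.from_euler("xyz",w["rotation"])).as_matrix().round(3))
E
```

```text
sash [ 0.66247265  0.01346954 -0.02312583] -1.3250123096513406 [-0.2 -0.2  0.4  0.3 -0.2  0.1  0.  -0.2]
pane [-0.1407  0.0936  0.041 ]
pane [-0.1415 -0.0918  0.041 ]
pane [0.0809 0.0981 0.035 ]
pane [ 0.0808 -0.0902  0.035 ]
packer [0.50922138 0.32206159 0.86096906] [-4.7  3.2  3.6 -3.9 -3.9  4.8  4.9 -4.1]
[-3.14058390e+00  8.37148150e-05  3.18785301e-01]
cam in tool [ 0.0700281  -0.00044131 -0.1433552 ] [[ 0.001 -0.961 -0.277]
 [ 1.     0.001 -0.001]
 [ 0.001 -0.277  0.961]]
```

Call:
play_rows([
  [0.9,-0.73,-0.02,0,0,0.163,0.5],
  [0.9,-0.73,-0.02,0,0,0.163,0.5],
  [0.9,-0.73,-0.02,0,0,0.163,0.5],
  [0.9,-0.73,-0.02,0,0,0.163,0.5],
  [0.9,-0.73,-0.02,0,0,0.163,0.5],
  [0.9,-0.73,-0.02,0,0,0.163,0.5],
  [0.9,-0.73,-0.02,0,0,0.163,0.5],
  [0.9,-0.73,-0.02,0,0,0.163,0.5],
  [0.9,-0.73,-0.02,0,0,0.163,0.5],
  [0.9,-0.73,-0.02,0,0,0.163,0.5],
])

```text
clock: 1.1
position: [0.466, -0.1717, 0.24]
tool_rot: [3.142, 0.0, -0.023]
force: [0.7, -1.3, 0.4]
grip_width: 0.0425
finger_force: 0.0
```

Call:
play_rows([
  [0.32,-0.54,-0.02,0,0,0,0.5],
  [0.32,-0.54,-0.02,0,0,0,0.5],
  [0.32,-0.54,-0.02,0,0,0,0.5],
  [0.32,-0.54,-0.02,0,0,0,0.5],
  [0.32,-0.54,-0.02,0,0,0,0.5],
  [0.32,-0.54,-0.02,0,0,0,0.5],
  [0.32,-0.54,-0.02,0,0,0,0.5],
  [0.32,-0.54,-0.02,0,0,0,0.5],
  [0.32,-0.54,-0.02,0,0,0,0.5],
])

```text
clock: 2.0
position: [0.631, 0.0918, 0.2494]
tool_rot: [3.141, 0.001, -0.023]
force: [0.3, -0.7, 0.3]
grip_width: 0.0427
finger_force: 0.0
```

```bash
python3 - <<'E'
from workcell import *
from h import *
import json
s=observe(); c=get_calibration("wrist"); im=grab_frame("wrist")[:,:,::-1]
json.dump({k:np.array(v).tolist() for k,v in c.items()},open("w1.json","w"))
cv2.imwrite("pics/w1.png",im); print(s["position"],s["tool_rot"],s["force"])
cv2.imwrite("pics/w1b.png",cv2.resize(im,(800,600),interpolation=cv2.INTER_CUBIC))
E
```

```text
[0.63100762 0.09182396 0.2494345 ] [ 3.14081124e+00  9.48625802e-04 -2.30576673e-02] [ 0.33794436 -0.69609436  0.2793932 ]
```

View pics/w1b.png

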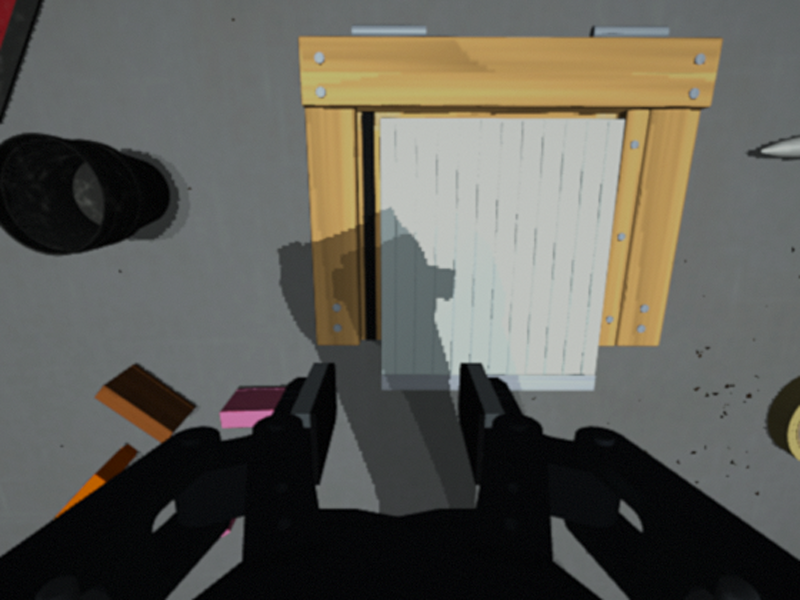

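```bash
python3 - <<'E'
from h import *
import json
c=json.load(open("w1.json")); k=lambda L:np.array(L)*.7-.15
P=[[-.105,.1485,.034],[-.105,-.1485,.034],[.130,.1485,.044],[.130,-.1485,.044],[.085,.1485,.044],[.085,-.1485,.044],[-.105,.1105,.034]]
q,e=fit(c,P,k([(318,346),(658,346),(299,38),(722,38),(303,106),(711,107),(359,345)]))
print("sash",q,np.degrees(q[2]),e.round(1))
S=lambda P:Ro.from_euler("z",-q[2]).apply(np.array(P)-[q[0],q[1],0])
for u,v,z in [(382,390,.041),(595,390,.041),(381,118,.035),(624,118,.035)]:
    print("pane",S(back(c,*k((u,v)),z)).round(4))
for u,v in [(97,396),(106,388),(178,432),(165,440)]: print("pk",back(c,*k((u,v)),.05).round(4))
im=cv2.imread("pics/w1.png")[240:330,40:150]; cv2.imwrite("pics/pk.png",cv2.resize(im,None,fx=6,fy=6,interpolation=cv2.INTER_CUBIC))
E
```

```text
sash [ 0.66275394  0.01258446 -0.02475459] -1.4183335149229332 [-1.1  0.2  0.9  0.8 -0.8 -1.1  1.2 -0.3 -1.   0.3 -0.1  0.4  1.   0.9]
pane [-0.1431  0.0918  0.041 ]
pane [-0.1426 -0.0945  0.041 ]
pane [0.0784 0.0912 0.035 ]
pane [ 0.0789 -0.0907  0.035 ]
pk [0.5263 0.3515 0.05  ]
pk [0.5337 0.3423 0.05  ]
pk [0.4899 0.2878 0.05  ]
pk [0.4822 0.3006 0.05  ]
```

View pics/pk.png

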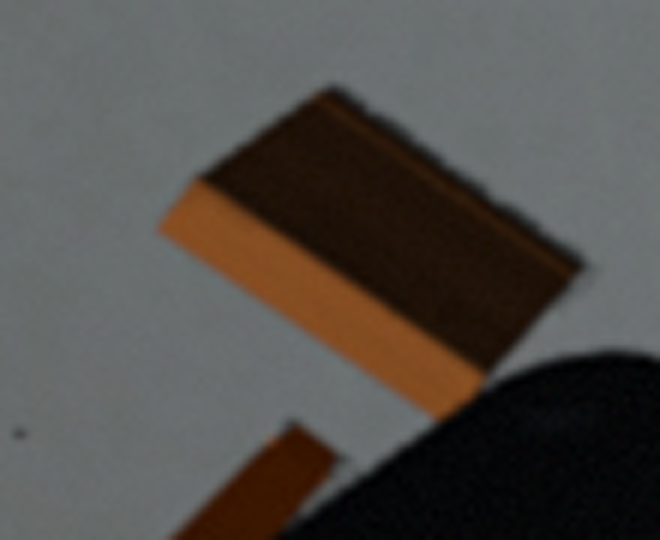

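Call:
play_rows([
  [-0.283,0.156,0.1,0,0,0,1],
  [-0.283,0.156,0.1,0,0,0,1],
  [-0.283,0.156,0.1,0,0,0,1],
  [-0.283,0.156,0.1,0,0,0,1],
  [-0.283,0.156,0.443,0,0,0,1],
  [-0.283,0.156,0.443,0,0,0,1],
  [-0.283,0.156,0.443,0,0,0,1],
  [-0.283,0.156,0.443,0,0,0,1],
  [-0.283,0.156,0.443,0,0,0,1],
  [-0.283,0.156,0.443,0,0,0,1],
])

```text
clock: 3.05
position: [0.4882, 0.0171, 0.0293]
tool_rot: [3.141, -0.0, -0.024]
force: [0.3, 0.5, 0.4]
grip_width: 0.0
finger_force: 0.0
```

Call:
play_rows([
  [0.02,0,0,0,0,0,1],
  [0.03,0,0,0,0,0,1],
  [0.04,0,0,0,0,0,1],
  [0.05,0,0,0,0,0,1],
  [0.06,0,0,0,0,0,1],
  [0.068,0,0,0,0,0,1],
  [0.076,0,0,0,0,0,1],
  [0.084,0,0,0,0,0,1],
  [0.09,0,0,0,0,0,1],
  [0.09,0,0,0,0,0,1],
])

```text
clock: 4.05
position: [0.5337, 0.017, 0.0284]
tool_rot: [-3.141, -0.0, -0.023]
force: [1.1, 0.3, -0.9]
grip_width: 0.0002
finger_force: 0.0
```

Call:
play_rows([
  [0.004,0,0,0,0,0,1],
  [0.008,0,0,0,0,0,1],
  [0.012,0,0,0,0,0,1],
  [0.016,0,0,0,0,0,1],
  [0.016,0,0,0,0,0,1],
])

```text
clock: 4.55
position: [0.5382, 0.0166, 0.0275]
tool_rot: [3.141, 0.006, -0.022]
force: [-15.4, 0.6, 1.8]
grip_width: -0.0003
finger_force: 7.6
```

```bash
python3 - <<'E'
from workcell import *
from h import *
s=observe(); print(s["position"],s["force"],get_calibration("wrist"))
im=grab_frame("wrist")[:,:,::-1]; t=grab_frame("top")[:,:,::-1]
t=cv2.resize(t[140:250,225:345],(480,440),interpolation=cv2.INTER_CUBIC)
w=cv2.resize(im[:300],(320,172)); o=np.zeros((440,800,3),np.uint8); o[:,:480]=t; o[:172,480:]=w
cv2.imwrite("pics/p1.png",o)
E
```

```text
[0.53819522 0.01664225 0.0275104 ] [-15.41445075   0.63175809   1.75751749] {'fovy': 68.1855515870484, 'cx': 277.8116892857713, 'cy': 213.27219728717117, 'xyz': array([0.60895506, 0.01557598, 0.17039743]), 'rotation': array([ 2.85435008e+00, -9.81319382e-05, -1.59234321e+00])}
```

View pics/p1.png

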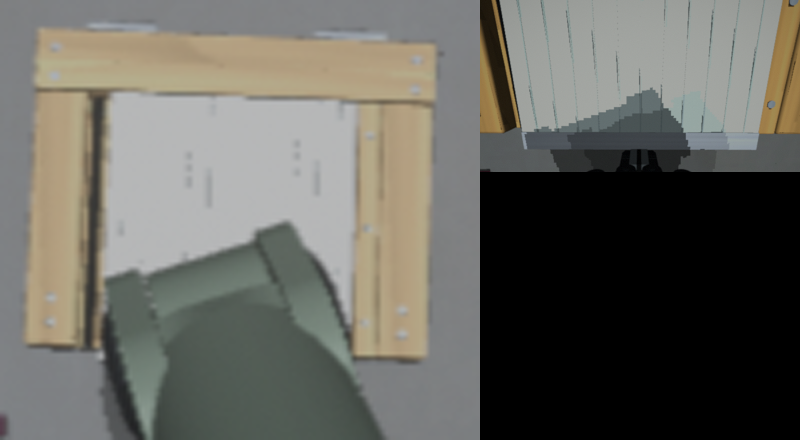

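```bash
python3 - <<'E'
from workcell import *
from h import *
c=get_calibration("wrist"); q=[.6626,.013,-.024]
S=lambda P:Ro.from_euler("z",-q[2]).apply(np.array(P)-[q[0],q[1],0])
for u,v,z in [(525,150,.041),(757,149.5,.041),(522,132,.034),(757,132,.034)]: print(S(back(c,(u-480)*1.75,v*300/172,z)).round(4))
E
```

```text
[-0.1151  0.0919  0.041 ]
[-0.1143 -0.0932  0.041 ]
[-0.1025  0.0964  0.034 ]
[-0.102  -0.0953  0.034 ]
```

Call:
play_rows([
  [-0.02,0,0,0,0,0,1],
  [-0.05,0,0,0,0,0,1],
  [-0.05,0,-0.1,0,0,0,1],
  [-0.05,0,-0.2,0,0,0,1],
  [-0.05,0,-0.3,0,0,0,0.5],
  [-0.08,-0.607,-0.345,0,0,-0.424,0.5],
  [-0.08,-0.607,-0.345,0,0,-0.424,0.5],
  [-0.08,-0.607,-0.345,0,0,-0.424,0.5],
  [-0.08,-0.607,-0.345,0,0,-0.424,0.5],
  [-0.08,-0.607,-0.345,0,0,-0.424,0.5],
])

```text
clock: 5.65
position: [0.5094, 0.2686, 0.1975]
tool_rot: [3.141, -0.001, 0.733]
force: [0.5, 0.0, 0.2]
grip_width: 0.0425
finger_force: 0.0
```

Call:
play_rows([
  [0.068,-0.079,0,0,0,-0.0655,0.3],
  [0.068,-0.079,0,0,0,-0.0655,0.3],
  [0.068,-0.079,0,0,0,-0.0655,0.3],
  [0.068,-0.079,0,0,0,-0.0655,0.3],
])

```text
clock: 6.05
position: [0.5089, 0.3176, 0.1968]
tool_rot: [3.141, 0.0, 0.863]
force: [-0.4, -0.6, 0.3]
grip_width: 0.0597
finger_force: 0.0
```

```bash
python3 - <<'E'
from workcell import *
from h import *
import json
s=observe(); c=get_calibration("wrist"); im=grab_frame("wrist")[:,:,::-1]
json.dump({k:np.array(v).tolist() for k,v in c.items()},open("w2.json","w"))
cv2.imwrite("pics/w2.png",im); print(s["position"],s["tool_rot"],s["force"],s["qpos"])
cv2.imwrite("pics/w2b.png",cv2.resize(im,(800,600),interpolation=cv2.INTER_CUBIC))
E
```

```text
[0.50894515 0.31760626 0.19679159] [3.14095590e+00 2.52550885e-04 8.62895428e-01] [-0.35653834 -0.59000572  0.34599925] [-0.34245261  0.5516682  -0.45530902  1.68669053  0.28410611  0.96938092
 -1.60919695]
```

View pics/w2b.png

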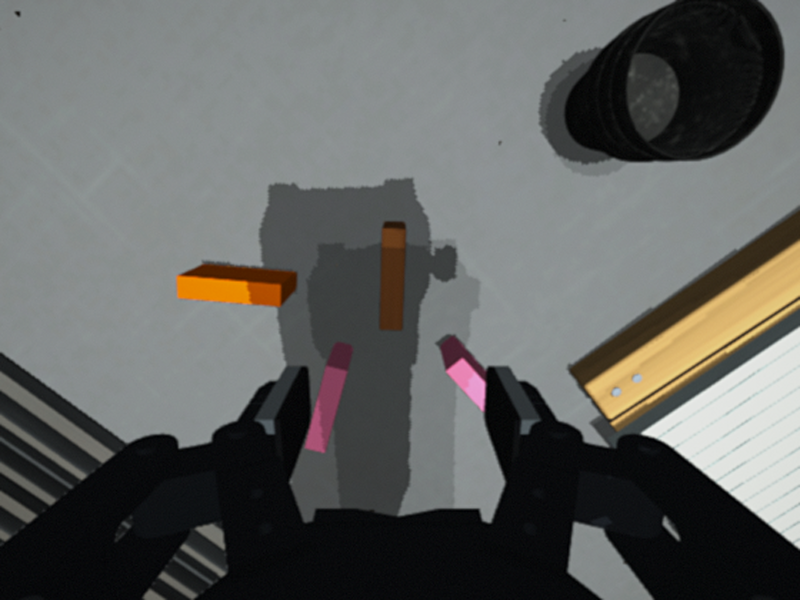

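```bash
python3 - <<'E'
from workcell import *
from h import *
import json
c=json.load(open("w2.json")); s=observe(); k=lambda L:np.array(L)*.7-.15
P=np.array([back(c,*k(p),.05) for p in [(384,227),(405.5,227),(402,329.5),(380,329.5)]]);m=P.mean(0)
d=(P[0]+P[1]-P[2]-P[3])/2; yaw=np.arctan2(d[1],d[0]); print(P.round(4),m,np.linalg.norm(d),yaw)
print(totool(s,[*(m[:2]-s["position"][:2]),0.030-s["position"][2]]),(s["tool_rot"][2]-yaw)/np.radians(120))
E
```

```text
[[0.5276 0.3535 0.05  ]
 [0.5382 0.3444 0.05  ]
 [0.491  0.2924 0.05  ]
 [0.4794 0.3022 0.05  ]] [0.50903367 0.32313169 0.05      ] 0.07032182468822461 0.8253806205585368
[ 0.00876936 -0.00791368  0.33381199] 0.017668180161854917
```

Call:
play_rows([
  [0.009,-0.008,0.1,0,0,0.018,0.5],
  [0.009,-0.008,0.2,0,0,0.018,0.5],
  [0.009,-0.008,0.27,0,0,0.018,0.5],
  [0.009,-0.008,0.334,0,0,0.018,0.5],
  [0.009,-0.008,0.334,0,0,0.018,0.5],
  [0.009,-0.008,0.334,0,0,0.018,0.5],
  [0.009,-0.008,0.334,0,0,0.018,0.9],
  [0.009,-0.008,0.334,0,0,0.018,0.9],
  [0.009,-0.008,0.334,0,0,0.018,0.9],
  [0.009,-0.008,0.334,0,0,0.018,0.9],
], newtons=40)

```text
clock: 7.1
position: [0.5096, 0.325, 0.0318]
tool_rot: [3.141, -0.002, 0.826]
force: [-1.1, -2.0, 11.1]
grip_width: 0.015
finger_force: 41.6
```

Call:
play_rows([
  [0,0,-0.05,0,0,0,0.9],
  [0,0,-0.15,0,0,0,0.9],
  [-0.02,0.08,-0.24,0,0,0.06,0.9],
  [-0.119,0.492,-0.24,0,0,0.406,0.9],
  [-0.119,0.492,-0.24,0,0,0.406,0.9],
  [-0.119,0.492,-0.24,0,0,0.406,0.9],
  [-0.119,0.492,-0.24,0,0,0.406,0.9],
  [-0.119,0.492,-0.24,0,0,0.406,0.9],
  [-0.119,0.492,-0.24,0,0,0.406,0.9],
  [-0.119,0.492,-0.24,0,0,0.406,0.9],
])

```text
clock: 8.1
position: [0.6493, 0.1145, 0.1507]
tool_rot: [-3.141, -0.001, -0.023]
force: [-0.8, 1.4, -0.2]
grip_width: 0.0149
finger_force: 40.1
```

```bash
python3 - <<'E'
from workcell import *
from h import *
import json
s=observe(); c=get_calibration("wrist"); im=grab_frame("wrist")[:,:,::-1]
json.dump({k:np.array(v).tolist() for k,v in c.items()},open("w3.json","w"))
cv2.imwrite("pics/w3.png",im); print(s["position"],s["tool_rot"],s["force"],s["grip_width"])
cv2.imwrite("pics/w3b.png",cv2.resize(im,(800,600),interpolation=cv2.INTER_CUBIC))
E
```

```text
[0.64929896 0.11446634 0.1507185 ] [-3.14093836e+00 -7.75943817e-04 -2.26932574e-02] [-0.82682147  1.42725892 -0.1802977 ] 0.014900720446930851
```

View pics/w3b.png

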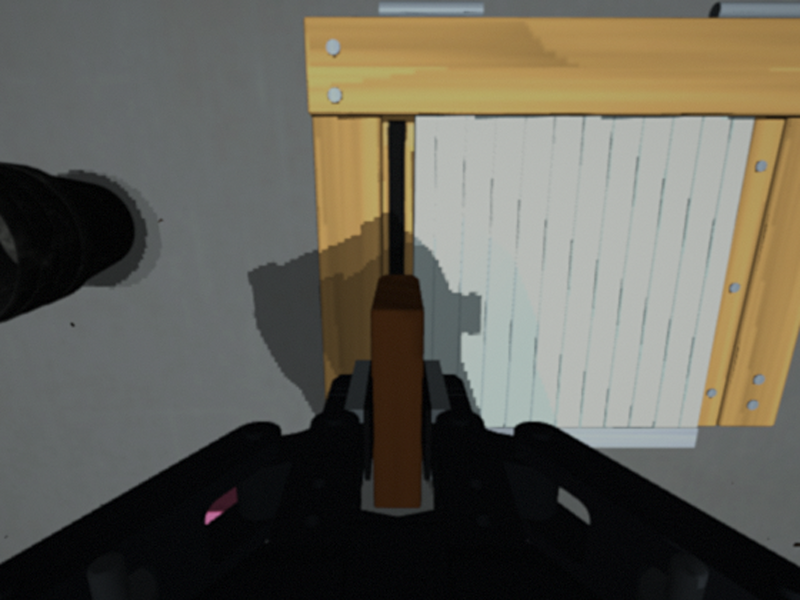

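```bash
python3 - <<'E'
from h import *
import json
im=cv2.imread("pics/w3.png"); 
for r in (95,110,125,140): print(r,[tuple(int(v) for v in p) for p in im[r-2:r+3,258:298:1].mean(0)[:, [0,2]]])
E
```

```text
95 [(98, 184), (99, 184), (99, 184), (98, 184), (96, 184), (92, 180), (81, 167), (68, 148), (49, 110), (55, 118), (86, 165), (104, 184), (97, 169), (61, 111), (27, 46), (17, 16), (18, 15), (17, 16), (18, 17), (18, 17), (18, 16), (19, 17), (17, 16), (18, 15), (18, 20), (31, 59), (63, 125), (98, 171), (113, 184), (114, 186), (111, 181), (100, 154), (117, 132), (161, 160), (182, 181), (183, 184), (182, 182), (181, 182), (181, 182), (182, 183)]
110 [(98, 185), (98, 185), (98, 185), (97, 184), (97, 185), (94, 185), (86, 178), (73, 157), (53, 118), (54, 119), (75, 158), (89, 183), (86, 180), (59, 128), (29, 55), (18, 18), (18, 15), (18, 17), (19, 17), (18, 17), (19, 17), (18, 17), (17, 14), (16, 12), (25, 40), (58, 115), (87, 170), (98, 187), (98, 184), (80, 159), (57, 126), (61, 102), (117, 122), (167, 166), (182, 183), (183, 183), (182, 183), (182, 182), (181, 182), (181, 183)]
125 [(96, 185), (96, 185), (98, 185), (98, 185), (99, 186), (95, 183), (82, 167), (66, 144), (49, 110), (48, 105), (72, 152), (87, 180), (86, 180), (67, 143), (37, 75), (20, 24), (17, 15), (18, 16), (18, 17), (18, 17), (18, 17), (17, 16), (18, 16), (16, 12), (25, 41), (58, 115), (88, 171), (98, 187), (99, 186), (86, 167), (61, 131), (65, 98), (126, 127), (171, 169), (184, 184), (183, 184), (182, 183), (182, 183), (182, 183), (181, 182)]
140 [(97, 185), (97, 185), (98, 186), (98, 185), (99, 186), (98, 186), (91, 181), (74, 159), (54, 118), (54, 111), (81, 161), (95, 188), (89, 184), (69, 147), (38, 79), (19, 25), (18, 14), (18, 16), (19, 17), (17, 17), (19, 18), (18, 17), (18, 15), (16, 12), (26, 45), (59, 120), (87, 172), (98, 187), (101, 188), (91, 175), (65, 138), (71, 102), (139, 140), (177, 176), (184, 184), (183, 184), (182, 183), (182, 183), (183, 183), (182, 183)]
```

```bash
python3 - <<'E'
from h import *
import json
c=json.load(open("w3.json")); 
for r,a,b in ((95,265.3,290.1),(140,265.7,289.7)):
    A=back(c,a,r,.034);B=back(c,b,r,.036); print(A.round(4),B.round(4),((A+B)/2).round(4))
for u in (372,424,374,420): print(back(c,u*.7-.15,309*.7-.15 if u in(372,424) else 500*.7,.17).round(4))
E
```

```text
[0.7412 0.123  0.034 ] [0.7406 0.1035 0.036 ] [0.7409 0.1133 0.035 ]
[0.7067 0.1238 0.034 ] [0.7064 0.1042 0.036 ] [0.7066 0.114  0.035 ]
[0.6823 0.1215 0.17  ]
[0.682  0.1063 0.17  ]
[0.6157 0.1234 0.17  ]
[0.6154 0.108  0.17  ]
```

Call:
play_rows([
  [0,-0.001,0.06,0,0,0,0.9],
  [0,-0.001,0.12,0,0,0,0.9],
  [0,-0.001,0.14,0,0,0,0.9],
  [0,-0.001,0.15,0,0,0,0.9],
  [0,-0.001,0.16,0,0,0,0.9],
  [0,-0.001,0.17,0,0,0,0.9],
  [0,-0.001,0.18,0,0,0,0.9],
  [0,-0.001,0.188,0,0,0,0.9],
  [0,-0.001,0.194,0,0,0,0.9],
  [0,-0.001,0.194,0,0,0,0.9],
])

```text
clock: 9.15
position: [0.6491, 0.1148, 0.0525]
tool_rot: [3.142, 0.0, -0.023]
force: [-0.7, -0.7, -0.6]
grip_width: 0.0149
finger_force: 40.1
```

Inside the gap without contact; lower onto the ledge.

Call:
play_rows([
  [0,0,0.003,0,0,0,0.9],
  [0,0,0.006,0,0,0,0.9],
  [0,0,0.009,0,0,0,0.9],
  [0,0,0.009,0,0,0,0.9],
])

```text
clock: 9.55
position: [0.6494, 0.1149, 0.0498]
tool_rot: [3.142, -0.001, -0.024]
force: [-7.8, -2.0, 21.4]
grip_width: 0.0155
finger_force: 43.2
```

Call:
play_rows([
  [0,0,-0.003,0,0,0,0.9],
  [0,0,-0.003,0,0,0,0.6],
  [0,0,-0.003,0,0,0,0.6],
  [0,0,-0.003,0,0,0,0.6],
  [0,0,-0.003,0,0,0,0.6],
  [0,0,-0.03,0,0,0,0.6],
  [0,0,-0.08,0,0,0,0.6],
  [0,0,-0.15,0,0,0,0.6],
  [0,0,-0.25,0,0,0,0.6],
  [0,0,-0.25,0,0,0,0.6],
])

```text
clock: 10.55
position: [0.6522, 0.1155, 0.1809]
tool_rot: [-3.139, -0.009, -0.024]
force: [0.4, 1.1, -0.4]
grip_width: 0.0342
finger_force: 0.0
```

```bash
python3 - <<'E'
from workcell import *
from h import *
import json
s=observe(); c=get_calibration("wrist"); im=grab_frame("wrist")[:,:,::-1]
json.dump({k:np.array(v).tolist() for k,v in c.items()},open("w4.json","w"))
cv2.imwrite("pics/w4.png",im); print(s["position"],s["tool_rot"],s["force"],s["grip_width"])
cv2.imwrite("pics/w4b.png",cv2.resize(im,(800,600),interpolation=cv2.INTER_CUBIC))
E
```

```text
[0.65218917 0.11553365 0.1809089 ] [-3.13907053 -0.00943501 -0.02383423] [ 0.4305318   1.05320338 -0.43662045] 0.03418891681351692
```

View pics/w4b.png

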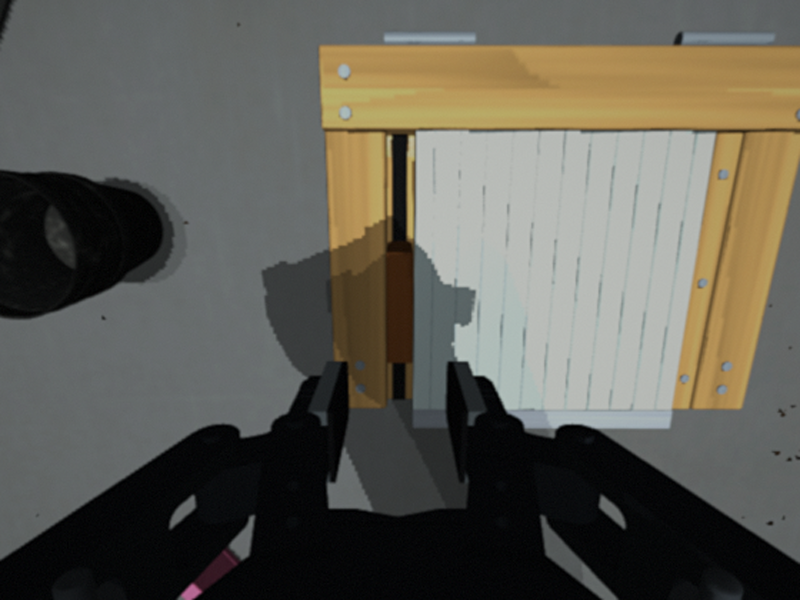

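```bash
python3 - <<'E'
from h import *
import json
c=json.load(open("w4.json")); q=[.6626,.013,-.024]
S=lambda P:Ro.from_euler("z",-q[2]).apply(np.array(P)-[q[0],q[1],0])
for n,u,v,z in [("pane",413,429,.041),("pane",671,429,.041),("rail",387,407,.034),("rail",742,407,.034),("pk",387,250,.068),("pk",412,250,.068),("pk",412,362,.068),("pk",387,362,.068)]: print(n,S(back(c,u*.7-.15,v*.7-.15,z)).round(4))
E
```

```text
pane [-0.1162  0.0916  0.041 ]
pane [-0.1157 -0.094   0.041 ]
rail [-0.1025  0.1105  0.034 ]
rail [-0.1018 -0.1473  0.034 ]
pk [0.0173 0.109  0.068 ]
pk [0.0173 0.0945 0.068 ]
pk [-0.0528  0.0937  0.068 ]
pk [-0.0529  0.1093  0.068 ]
```

Call:
play_rows([
  [-0.08,0.1,0,0,0,0,1],
  [-0.17,0.204,0,0,0,0,1],
  [-0.17,0.204,0,0,0,0,1],
  [-0.17,0.204,0.05,0,0,0,1],
  [-0.17,0.204,0.15,0,0,0,1],
  [-0.17,0.204,0.2,0,0,0,1],
  [-0.17,0.204,0.25,0,0,0,1],
  [-0.17,0.204,0.25,0,0,0,1],
  [-0.17,0.204,0.25,0,0,0,1],
])

```text
clock: 11.5
position: [0.5618, 0.0149, 0.0487]
tool_rot: [3.142, 0.001, -0.023]
force: [0.5, -0.8, 0.9]
grip_width: -0.0004
finger_force: 0.0
```

```bash
python3 - <<'E'
from h import *
import json
k=lambda L:np.array(L)*.7-.15
c=json.load(open("w4.json"))
P=[[.130,.1485,.044],[.085,.1485,.044],[-.105,.1105,.034],[-.105,-.1485,.034],[-.105,.1485,.034]]
uv=k([(319.5,46),(322,130),(387,407.5),(743,408),(335.5,407.5)])
q,e=fit(c,P,uv); print(q,e.round(1))
S=lambda P:Ro.from_euler("z",-q[2]).apply(np.array(P)-[q[0],q[1],0])
for u,v in [(413,429),(671,429.5)]: print(S(back(c,u*.7-.15,v*.7-.15,.041)).round(4))
im=cv2.imread("pics/w4.png").astype(int).sum(2)
for u in (250,255,262,300,450): print(u,im[275:310,u].tolist())
E
```

```text
[ 0.66333837  0.01237829 -0.02309913] [-1.  -1.5 -0.2 -0.7  0.6  1.2  0.7  1.3  0.2  1.2]
[-0.1169  0.0923  0.041 ]
[-0.1169 -0.0933  0.041 ]
250 [219, 209, 205, 212, 208, 208, 207, 213, 203, 204, 182, 177, 176, 176, 174, 179, 176, 176, 178, 175, 179, 180, 177, 181, 176, 173, 178, 177, 181, 178, 173, 177, 177, 177, 179]
255 [180, 200, 220, 227, 231, 228, 223, 224, 227, 220, 191, 177, 176, 178, 178, 177, 174, 180, 179, 181, 176, 176, 179, 176, 178, 181, 174, 177, 178, 176, 179, 176, 173, 176, 178]
262 [176, 175, 173, 173, 181, 196, 210, 233, 237, 226, 197, 184, 183, 178, 181, 181, 177, 180, 179, 179, 181, 175, 179, 180, 177, 178, 175, 174, 176, 179, 174, 181, 173, 179, 180]
300 [266, 270, 273, 265, 268, 268, 272, 268, 268, 262, 257, 242, 218, 219, 220, 220, 226, 225, 223, 224, 227, 224, 220, 210, 182, 137, 128, 128, 131, 131, 124, 129, 133, 132, 132]
450 [548, 551, 549, 547, 545, 547, 547, 545, 548, 546, 548, 522, 487, 512, 515, 512, 517, 527, 529, 522, 526, 521, 523, 516, 473, 356, 303, 305, 309, 309, 307, 306, 302, 301, 301]
```

Call:
play_rows([
  [0,0,-0.06,0,0,0,1],
  [-0.06,0,-0.06,0,0,0,1],
  [-0.114,0,-0.06,0,0,0,1],
  [-0.114,0,-0.06,0,0,0,1],
  [-0.114,0,0.0,0,0,0,1],
  [-0.114,0,0.04,0,0,0,1],
  [-0.114,0,0.04,0,0,0,1],
  [-0.08,0,0.04,0,0,0,1],
  [-0.06,0,0.04,0,0,0,1],
  [-0.06,0,0.04,0,0,0,1],
])

```text
clock: 12.5
position: [0.5338, 0.0156, 0.0297]
tool_rot: [-3.141, -0.003, -0.024]
force: [0.9, -0.2, 0.7]
grip_width: -0.0
finger_force: 0.0
```

Call:
play_rows([
  [0.004,0,0,0,0,0,1],
  [0.008,0,0,0,0,0,1],
  [0.012,0,0,0,0,0,1],
  [0.012,0,0,0,0,0,1],
])

```text
clock: 12.9
position: [0.5378, 0.0154, 0.0284]
tool_rot: [3.142, 0.0, -0.023]
force: [-0.4, -0.2, 0.2]
grip_width: -0.0001
finger_force: 0.0
```

Call:
play_rows([
  [0.003,0,0,0,0,0,1],
  [0.006,0,0,0,0,0,1],
  [0.008,0,0,0,0,0,1],
  [0.008,0,0,0,0,0,1],
])

```text
clock: 13.3
position: [0.5382, 0.0154, 0.0273]
tool_rot: [3.141, 0.007, -0.023]
force: [-17.1, 2.8, 1.9]
grip_width: -0.0001
finger_force: 8.6
```

Call:
play_rows([
  [-0.02,0,0,0,0,0,1],
  [-0.05,0,0,0,0,0,1],
  [-0.05,0,-0.06,0,0,0,1],
  [-0.05,0,-0.07,0,0,0,1],
  [0.043,0,-0.07,0,0,0,1],
  [0.043,0,-0.07,0,0,0,1],
  [0.043,0,-0.05,0,0,0,1],
  [0.043,0,-0.04,0,0,0,1],
  [0.043,0,-0.03,0,0,0,1],
  [0.043,0,-0.03,0,0,0,1],
])

```text
clock: 14.3
position: [0.5625, 0.0148, 0.0424]
tool_rot: [3.141, 0.002, -0.023]
force: [-0.5, -0.3, -0.1]
grip_width: -0.0002
finger_force: 0.0
```

Call:
play_rows([
  [0,0,0.003,0,0,0,1],
  [0,0,0.006,0,0,0,1],
  [0,0,0.009,0,0,0,1],
  [0,0,0.012,0,0,0,1],
  [0,0,0.015,0,0,0,1],
  [0,0,0.018,0,0,0,1],
  [0,0,0.018,0,0,0,1],
])

```text
clock: 15.0
position: [0.5631, 0.0148, 0.0342]
tool_rot: [3.142, 0.001, -0.023]
force: [-4.7, 0.8, 6.0]
grip_width: 0.0
finger_force: 3.4
```

Call:
play_rows([
  [0,0,0.002,0,0,0,1],
  [0,0,0.004,0,0,0,1],
  [0,0,0.006,0,0,0,1],
  [0,0,0.006,0,0,0,1],
  [0,0,0.006,0,0,0,1],
])

```text
clock: 15.5
position: [0.5632, 0.0148, 0.0338]
tool_rot: [3.141, -0.0, -0.024]
force: [-21.3, 0.3, 61.6]
grip_width: 0.0
finger_force: 30.6
```

Call:
play_rows([
  [0,0,-0.002,0,0,0,1],
  [0,0,-0.004,0,0,0,1],
  [0,0,-0.004,0,0,0,1],
  [0,0,-0.004,0,0,0,1],
])

```text
clock: 15.9
position: [0.5632, 0.0148, 0.034]
tool_rot: [3.141, 0.0, -0.024]
force: [-9.0, 0.1, 20.8]
grip_width: 0.0001
finger_force: 10.3
```

```bash
python3 - <<'E'
from workcell import *
from h import *
im=grab_frame("wrist")[:,:,::-1]; t=grab_frame("side")[:,:,::-1]
o=np.zeros((600,800,3),np.uint8); o[:300,:400]=cv2.resize(im,(400,300)); o[:,400:]=cv2.resize(t[160:280,240:380],None,fx=400/140,fy=400/140).__class__((600,400,3),np.uint8)*0
o[300:600,:350]=cv2.resize(t[160:280,240:380],(350,300),interpolation=cv2.INTER_CUBIC)
cv2.imwrite("pics/f.png",o[:,:400]); print(observe()["position"],observe()["force"])
E
```

```text
[0.56316833 0.01481664 0.03401932] [-8.43462576  0.36585084 20.15604369]
```

View pics/f.png

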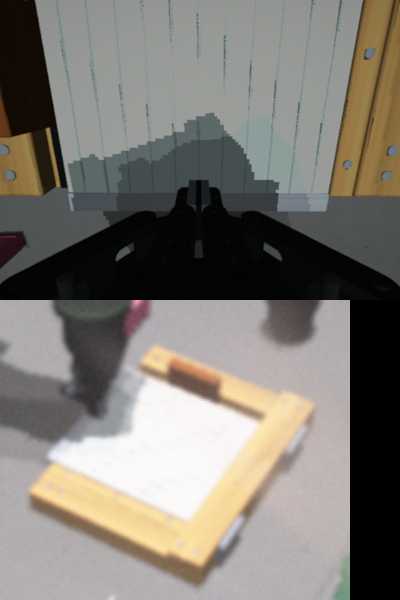

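The pane is home and flush, with the fingertips holding it down at about 20 N. The packer stands in the left gap.

```bash
python3 -c "
from workcell import *
print(job_done())"
```

```text
the job is handed in; nothing more can be done
None
```

I handed the job in with the pane home in the far groove and pressed flush with the side rails, the packer standing released in the left gap, and the fingertips still holding the near edge down at about 20 N. The hand-in gave no verdict.

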